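# Hold the sampler's belt tensioner back

### The job

The old drive belt is off the vial sampler. Take the flat-blade screwdriver out of the tool stand and with its tip push the free end of the sprung tensioner arm down past the click of its ratchet, then keep it pressed down clearly beyond the click, so that the screwdriver and not the pawl carries the spring, and finish while still holding it like that so that I can slip the new belt on. Keep the gripper itself off the tensioner arm, and leave the other tool, the flask and the jar where they are.

Things in the scene. Friction and masses are not known exactly. Their poses are not given: they have to be found in the camera images.
- tool_stand: Fixed white plastic tool stand, 150 x 60 mm, 105 mm high: base plate, two end walls, 14 mm top plate with three round 9 mm holes in a row along its own x axis, at x = -50, 0 and +50 mm. Tools stand upright in the two outer holes (which is in which changes); the middle one is empty. Origin: centre of the underside; z up.
- screwdriver: Loose flat-blade screwdriver, 60 to 100 g, 175 mm long, upright in an outer hole: round black fluted handle 80 mm high, 24 mm thick (17.6 mm in its lowest 16 mm), 6 mm round steel shank and blade 95 mm long, down through the hole. Origin: centre of the handle's lower end, which rests on the stand's top; z from blade to handle.
- screwdriver_grip (a point): Point on the screwdriver's axis in the middle of its handle, 42 mm above the handle's lower end and 38 mm below its top end.
- screwdriver_tip (a point): End of the screwdriver's blade, 95 mm below the handle's lower end. It must be raised by at least 95 mm to leave the stand.
- t_driver: The other tool in the stand: hex driver with a black T-shaped cross handle (70 mm wide across the row of holes, 16 mm thick, its top 63 mm above the stand). Leave it in its hole. Origin: on its axis at the level of the stand's top.
- sampler: Fixed vial sampler, service cover off: white base 190 (x) x 430 (y) mm, 55 mm high; on it an upright aluminium plate along y at x = +14 mm, up to 150 mm. On the plate's -x side the vial rack and motor, on its +x side the belt drive, with the tensioner near the -y end. Needle arm at y = +115 mm, up to 185 mm high. Origin: centre of the underside; z up.
- tensioner (a joint): Angle (rad) of the sprung tensioner arm: 0 = sprung up, grows as its free end is pushed down. Its ratchet tooth lifts the pawl from 0.02 on; the pawl drops in behind it (click) at 0.26 to 0.33; let go after that, the arm sinks back onto the pawl at about 0.31. Solid stop at 0.52. Push at the tab: 4 N at first, 7 N at the stop, some 2 N more over the tooth.
- tensioner_hinge (a point): Pivot of the tensioner arm, 110 mm above the bench; the pivot axis is parallel to the sampler's x axis, and the arm points from it along the sampler's -y.
- tensioner_tab (a point): Where to push, 85 mm from the pivot on the arm's floor; moves with the arm (132 mm above the bench at joint 0, 90 mm at the stop). The arm is a bright steel U-channel open upwards, 24 mm wide inside (along the sampler's x), walls 7.5 mm above its floor, turned-up end 13 mm beyond this point, black idler wheel on its +x side. It rises 0.26 rad to its free end at joint 0, falls 0.26 at 0.52.
- pawl (a joint): Travel (m) of the sprung steel pawl slider on the far side (+y) of the pivot: 0 with its nose fully in, about 0.004 as it rides over the crest of the tooth, 0 again after the click.
- flask: 100 ml glass volumetric flask with stopper, 63 mm wide, 166 mm high, loose on the bench. Leave it standing where it is. Origin: centre of the underside.
- jar: Black screw-cap jar, 50 mm wide, 67 mm high, loose on the bench. Leave it where it is. Origin: centre of the underside.
Mind the look-alikes: they are no part of the job. Of the things that look like the jar, take the one that is farthest from the robot's base at the start.

How it is judged:
On the way, in this order (a step that is already met when the one before it is completed fails the run):
1. the screwdriver is in the gripper, its tip clear above the stand (z of screwdriver_tip in the frame of tool_stand above 0.106 m and contact force between the fingers and screwdriver above 1 N), for 0.1 s.
2. the screwdriver has pushed the tensioner arm past the click, and the pawl has dropped in behind the tooth (value of joint tensioner above 0.335 rad and value of joint pawl below 0.0015 m and contact force between screwdriver and tensioner above 3 N), for 0.2 s.
At the end, for the whole second after the job is handed in: The tensioner arm is held still above 0.335 rad, off the pawl, with the pawl dropped in (under 1.5 mm); the screwdriver, gripped with over 2 N, presses on it with over 3 N; the other tool, flask and jar are upright within 20 mm of their starts (all of step 2 and velocity of joint tensioner between -0.1 and 0.1 rad/s and contact force between the fingers and screwdriver above 2 N and distance of each of t_driver, flask, jar from where it was at the start of the episode below 0.02 m and angle between each of flask, jar's own z axis and vertical below 0.2 rad); the arm keeps its last pose, push and grip.
It fails at once if the gripper or the robot arm touches the tensioner arm (contact force between any of the fingers, the arm and tensioner above 0.5 N).
It fails at once if the other tool, the flask or the jar is disturbed (distance of any of t_driver, flask, jar from where it was at the start of the episode above 0.03 m).
It also fails if it takes over 45 s, if anything falls off the work surface, if the arm or the gripper's body presses on something with over 40 N, if the wrist force passes 120 N, or if a joint passes its speed limit or range.

### The arm

A 6-joint arm with a two-finger parallel gripper is mounted at the origin on the work surface. World frame = base frame: x ahead of the robot, y to its left, z up, the work surface at z = 0. Lengths are in m, angles in rad, forces in N, time in s.
With the tool pointing down it reaches from about 0.3 to 0.775 m from the base axis. Payload 14.6 kg.
Tool frame: the origin (TCP) lies at the centre of the arm's flange, where the gripper is bolted on; the fingertips stand 199 mm ahead of it and the grasp point (between the pads) lies 180 mm ahead of it; z points along the fingers, y is the line along which they close (so a half turn about z gives the same grasp; the last joint's range is limited). The gripper opens to 94 mm and grips with 3 to 60 N. Pads are 16 mm wide; open, the fingers measure 119 mm over their backs; the gripper's body (75 mm by 177 mm) begins 78 mm behind the grasp point.
Start: joints at [-1.316, 0.3, 1.521, -0, 1.321, -0.067], TCP at [0.174, -0.522, 0.405] pointing down, gripper open.
Joint ranges: [-3.03, 3.03], [-0.79, 2.21], [0.23, 2.52], [-1.04, 4.18], [0, 3.07], [-2.55, 2.55]. Speed limits (rad/s): [2.22, 2.22, 2.57, 3.14, 3.14, 3.14].

### API

Orientations are given as [roll, pitch, yaw] about the fixed x, y, z axes, in that order (R = Rz(yaw) Ry(pitch) Rx(roll)).
In Python, from station import ctrl gives the robot as it stands. The module is installed in compiled form; this text tells all that it offers.
- The arm moves only by the tool servo_tool, never from a script. Its argument "motion" is a list of rows, each a list of 5 numbers: the closure, from 0 (fully open) to 1 (shut), then the shift along the world's x, y, z in cm, then the turn about the world's z in degrees. A call has 1 to 20 rows; each row is the pose to reach, as a shift and turn from the pose commanded when the call began; what a row does not reach only later rows make up. A row lasts 1/8 s, in which the tool goes at most 62.5 mm and 10.7 degrees, less where a joint would pass 70% of its speed; a pose out of reach is approached as far as the arm can. A call with a gripper value outside its range is refused whole. The fingers move at their own pace and stop on an object; "squeeze" is the grip in N (left out, the last holds). Time passes only in rows, so rows that repeat a pose let the fingers close. It gives the time, the measured TCP pose, the force, the opening and the grip force at its end, in the units of the state.
- ctrl.get_obs(): the state, without advancing time (a new reading comes with each control period).
- ctrl.camera(name): name is "scene" or "top"; returns a dict with "image" (384x512x3 uint8, red, green, blue), "fx", "fy", "cx", "cy" (pixels), "dist" ([k1, k2, p1, p2, k3] as OpenCV has them; the pictures are not rectified), "camera_from_world" (4x4, takes a point from world to camera coordinates). Camera axes: x right, y up, looking along -z (the intrinsics and any distortion apply to the point x, -y, -z); pixel columns grow to the right and rows downward; lengths in m; the calibration is good to about 2 mm. A picture is of the moment at which its call begins. There is no depth.
- ctrl.hand_in(): hands the job in; it is judged then, once.
The state is a dict: "time_s": time; "qpos": joint angles; "joint_vel": joint speeds; "tau": joint torques, N m; "ee_pos": TCP position; "eef_rot": TCP orientation; "force": force on the tool from outside, world axes, zero at the start; "moment": the same for the moment, N m; "grip_width": finger opening in m; "grip_force": force on a finger pad.
Only numpy, scipy, OpenCV 4.12 (cv2) and the standard library are available. Lean on these libraries where they do the work, as an engineer would, in place of code of your own. Each camera call takes 0.05 s, during which the arm holds its last target. There are 200 camera calls.

## Working session

There is one attempt and no reset: what is moved stays moved. The work goes in short steps, Python scripts to look and compute and a tool call to move; the robot and the scene stay as the last step left them, time stands still between calls to the robot, and variables do not carry over. Pictures are saved under pics/ and viewed, at most 10 in all, crops included, and the job is handed in when it is done.

Besides the shell and the picture viewer there is one more tool, called after "Request:" by a JSON object that holds its "fn" and its "kwargs". servo_tool: Moves the arm, as the interface text tells. Its arguments: {"type":"object","properties":{"motion":{"type":"array","items":{"type":"array","items":{"type":"number"}}},"squeeze":{"type":"number"}},"required":["motion"]}

```bash
mkdir -p pics; cat > h.py <<'E'
import numpy as np, cv2
from station import ctrl
def snap(name,fn=None):
    c=ctrl.camera(name)
    if fn: cv2.imwrite(fn,c["image"][:,:,::-1])
    return c
def K(c): return np.array([[c["fx"],0,c["cx"]],[0,c["fy"],c["cy"]],[0,0,1.]])
F=np.diag([1,-1,-1.])
def ray(c,uv):
    T=np.array(c["camera_from_world"]); p=cv2.undistortPoints(np.array([[uv]],float),K(c),np.array(c["dist"],float))[0,0]
    d=T[:3,:3].T@F@np.array([p[0],p[1],1]); o=-T[:3,:3].T@T[:3,3]
    return o,d/np.linalg.norm(d)
def onz(c,uv,z):
    o,d=ray(c,uv); return o+d*(z-o[2])/d[2]
def two(c1,uv1,c2,uv2):
    o1,d1=ray(c1,uv1);o2,d2=ray(c2,uv2)
    s=np.linalg.lstsq(np.c_[d1,-d2],o2-o1,rcond=None)[0]
    a,b=o1+d1*s[0],o2+d2*s[1]; return (a+b)/2,np.linalg.norm(a-b)
def proj(c,P):
    T=np.array(c["camera_from_world"]); q=(F@(T[:3,:3]@np.atleast_2d(P).T+T[:3,3:])).T
    return cv2.projectPoints(q,np.zeros(3),np.zeros(3),K(c),np.array(c["dist"],float))[0][:,0]
E
python3 - <<'E'
from h import *
import pickle
cs={n:snap(n,f"pics/{n}0.png") for n in("scene","top")}
pickle.dump(cs,open("c0.pkl","wb"))
for n,c in cs.items():
    print(n,ray(c,(256,192)),c["fx"])
print(ctrl.get_obs())
E
```

```text
scene (array([ 1.16233372, -0.3606724 ,  0.53507989]), array([-0.73854101,  0.36875428, -0.56442666])) 386.3392693166158
top (array([ 0.46903621, -0.07915621,  1.15677836]), array([ 0.07951521,  0.01477597, -0.99672414])) 485.1088339301932
{'time_s': 0.1, 'qpos': array([-1.31558508e+00,  3.00376298e-01,  1.52146003e+00,  1.71474037e-06,
        1.32071898e+00, -6.66224032e-02]), 'joint_vel': array([ 4.37729684e-05, -3.29898147e-03, -7.03600939e-04,  3.86875818e-04,
        3.67976783e-04,  2.80105917e-04]), 'tau': array([ 2.26884340e-04, -5.32644475e+01, -3.53282940e+01,  7.08818645e-02,
        2.35254492e-02, -6.81179222e-05]), 'ee_pos': array([ 0.17394806, -0.52174238,  0.40418945]), 'eef_rot': array([-3.14063225e+00, -6.57441527e-05,  3.21833189e-01]), 'force': array([-0.06523929,  0.00590348,  0.42580273]), 'moment': array([-0.00848683,  0.01505254,  0.00701984]), 'grip_force': 0.0, 'grip_width': 0.09409183761126026}
```

View pics/scene0.png

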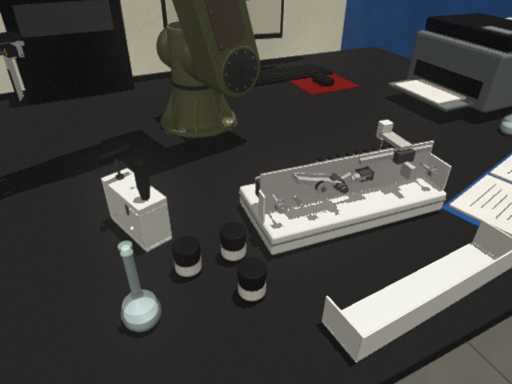

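View pics/top0.png

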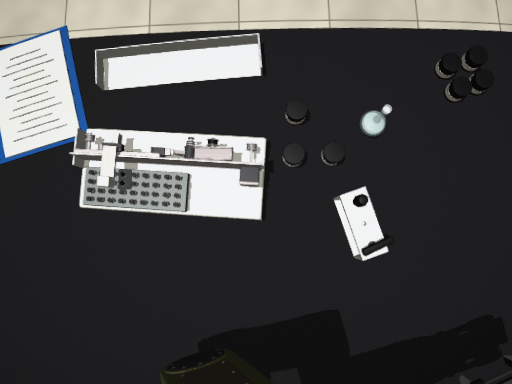

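Scene: stand at about (137,205) with the screwdriver in front, sampler at (345,190), three jars, flask at (140,300). Top: screwdriver handle at (361,200), T-driver at (377,245), and the belt drive on the upper (+x) side of the plate. I'll enlarge these next.

```bash
python3 - <<'E'
from h import *
a=cv2.imread("pics/top0.png");b=cv2.imread("pics/scene0.png")
r=lambda i,x,y,w,h,W,H: cv2.resize(np.clip(i[y:y+h,x:x+w].astype(float)*1.3,0,255).astype(np.uint8),(W,H),interpolation=cv2.INTER_CUBIC)
o=np.zeros((600,800,3),np.uint8)
o[:300,:400]=r(a,320,180,80,90,400,300)[:, :] if 0 else r(a,310,180,120,90,400,300)
o[:300,400:]=r(a,150,120,120,90,400,300)
o[300:,:]=r(b,240,140,213,80,800,300)
cv2.imwrite("pics/c1.png",o)
# sampler outline/base in top, stand white
E
```

```text
(no output)
```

View pics/c1.png

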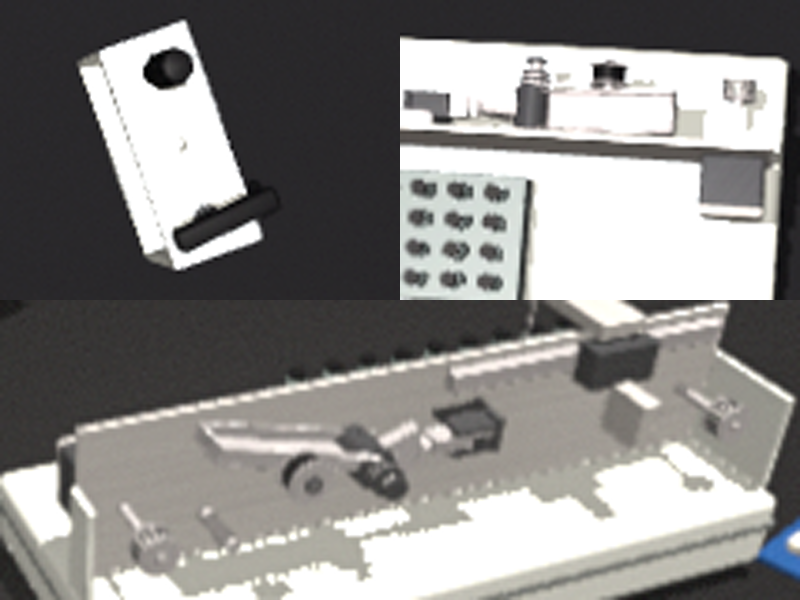

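```bash
python3 - <<'E'
from h import *
import pickle
cs=pickle.load(open("c0.pkl","rb"));t,s=cs["top"],cs["scene"]
f=lambda x,y:(310+x*.3,180+y*.3)   # 120/400, 90/300
C=[onz(t,f(*p),.105) for p in[(102,52),(187,22),(262,238),(178,268)]]
print(np.round(C,4)); C=np.array(C); m=C.mean(0)
print("hole",onz(t,f(182,145),.105),"mean",m,[np.linalg.norm(C[i]-C[(i+1)%4]) for i in range(4)])
u=(C[0]+C[1]-C[2]-C[3]);u/=np.linalg.norm(u); sd=m+.05*u
print("u",u,np.degrees(np.arctan2(u[1],u[0])),"sd",sd, "td",m-.05*u)
print("proj sd base/top in crop",[(q-[310,180])/.3 for q in proj(t,[sd,sd+[0,0,.08]])])
# sampler: base rim at z=.055 by white mask
hsv=cv2.cvtColor(t["image"],cv2.COLOR_RGB2HSV)
M=((hsv[...,2]>150)).astype(np.uint8); M[:125]=0;M[225:]=0;M[:,:85*0+70]=0;M[:,275:]=0
M=cv2.morphologyEx(M,cv2.MORPH_CLOSE,np.ones((15,15)))
ct=max(cv2.findContours(M,0,1)[0],key=cv2.contourArea)
hull=cv2.convexHull(ct)[:,0]; ap=cv2.approxPolyDP(hull,4,True)
print(ap.reshape(-1,2).tolist())
for p in ap.reshape(-1,2): print(p,onz(t,p,.055).round(4))
g=lambda x,y:(150+(x-400)*.3,120+y*.3)
print("chan TL,TR,BR,BL",[onz(t,g(*p),.14).round(4) for p in[(550,92),(675,92),(675,135),(550,130)]])
E
```

```text
[[ 0.5411 -0.2477  0.105 ]
 [ 0.5596 -0.3046  0.105 ]
 [ 0.4171 -0.3495  0.105 ]
 [ 0.3993 -0.2933  0.105 ]]
hole [ 0.47918926 -0.29833817  0.105     ] mean [ 0.4793085  -0.29876341  0.105     ] [np.float64(0.059895937378883594), np.float64(0.14940183303919574), np.float64(0.058964337760339394), np.float64(0.14895458194651565)]
u [0.95289679 0.30329475 0.        ] 17.65560107331346 sd [ 0.52695334 -0.28359867  0.105     ] td [ 0.43166366 -0.31392814  0.105     ]
proj sd base/top in crop [array([157.20442893,  72.43912175]), array([182.32317361,  64.5786654 ])]
[[70, 125], [264, 138], [260, 218], [80, 206]]
[ 70 125] [0.7271 0.3799 0.055 ]
[264 138] [ 0.6814 -0.0837  0.055 ]
[260 218] [ 0.4976 -0.0707  0.055 ]
[ 80 206] [0.5324 0.3506 0.055 ]
chan TL,TR,BR,BL [array([0.6479, 0.0642, 0.14  ]), array([ 0.6458, -0.016 ,  0.14  ]), array([ 0.6181, -0.0156,  0.14  ]), array([0.6233, 0.0643, 0.14  ])]
```

Request:
{"fn": "servo_tool", "kwargs": {"motion": [[0, 5, 3.4, 1, 0], [0, 10, 6.7, 1, 0], [0, 15, 10.1, 1, 0], [0, 20, 13.5, 1, 0], [0, 25, 16.9, 1, 0], [0, 30, 20.2, 1, 0], [0, 35.3, 23.8, 1, 0], [0, 35.3, 23.8, 1, 0], [0, 35.3, 23.8, 1, 0]]}}

```text
time_s: 1.23
ee_pos: [0.5267, -0.2839, 0.4142]
eef_rot: [-3.141, 0.001, 0.322]
force: [0.0, 0.4, 0.4]
grip_width: 0.0939
grip_force: 0.0
```

```bash
python3 - <<'E'
from h import *
import pickle
o=ctrl.get_obs();print(o["ee_pos"],o["eef_rot"],o["time_s"])
cs=pickle.load(open("c0.pkl","rb"));t,s=cs["top"],cs["scene"]
g=lambda x,y:(150+(x-400)*.3,120+y*.3)
q=lambda x,y:(240+x/3.756,140+(y-300)/3.75)
print(two(t,g(675,133),s,q(200,428)),two(t,g(675,92),s,q(215,452)))
c=snap("scene");d=snap("top")
k=lambda c,x,y,w,h:cv2.resize(c["image"][y:y+h,x:x+w,::-1],(400,400),interpolation=cv2.INTER_CUBIC)
cv2.imwrite("pics/c2.png",np.hstack([k(c,70,120,130,130),k(d,300,150,130,130)]))
sd=np.array([.527,-.2836,.105])
print(proj(s,[sd,sd+[0,0,.08]]))
E
```

```text
[ 0.52672852 -0.28392123  0.41418645] [-3.14102649e+00  7.77128962e-04  3.22146259e-01] 1.225
(array([ 0.62078668, -0.0130803 ,  0.14057621]), np.float64(0.005895647476559481)) (array([ 0.64571055, -0.0159268 ,  0.14127647]), np.float64(0.00038841962626626084))
[[143.72160341 198.24004243]
 [136.94635898 161.93419522]]
```

View pics/c2.png

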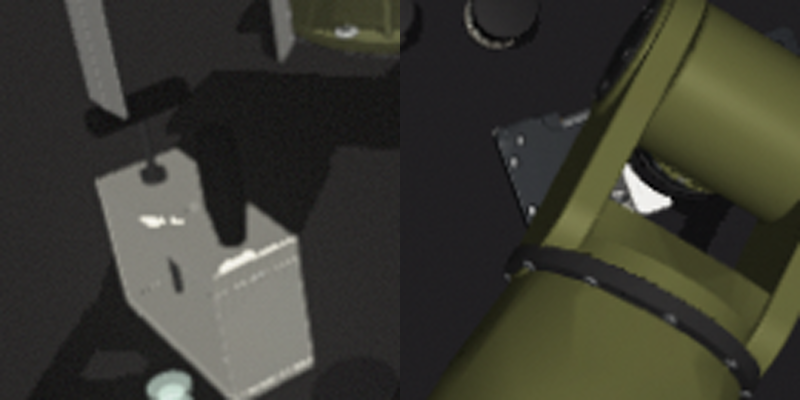

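The picture shows the fingers straddling the handle: fingertips at about (102,152) and (161,138), handle base at (145,198) where predicted. I'll descend and grasp.

Request:
{"fn": "servo_tool", "kwargs": {"motion": [[0, 0, 0, -3, 0], [0, 0, 0, -6, 0], [0, 0, 0, -8.7, 0], [0, 0, 0, -8.7, 0], [1, 0, 0, -8.7, 0], [1, 0, 0, -8.7, 0], [1, 0, 0, -8.7, 0], [1, 0, 0, -8.7, 0], [1, 0, 0, -8.7, 0], [1, 0, 0, -8.7, 0], [1, 0, 0, -8.7, 0], [1, 0, 0, -8.7, 0]], "squeeze": 45}}

```text
time_s: 2.82
ee_pos: [0.5269, -0.2836, 0.3276]
eef_rot: [-3.141, 0.0, 0.322]
force: [-1.4, 2.6, 0.7]
grip_width: 0.0233
grip_force: 45.0
```

Request:
{"fn": "servo_tool", "kwargs": {"motion": [[1, 0, 0, 2, 0], [1, 0, 0, 5, 0], [1, 0, 0, 8, 0], [1, 0, 0, 11, 0], [1, 0, 0, 14, 0], [1, 0, 0, 17, 0], [1, 0, 0, 17, 0], [1, 2, 5.5, 17, 0], [1, 4, 11, 17, 0], [1, 6, 16.5, 17, 0], [1, 8, 22, 17, 0], [1, 10.3, 28, 17, 0], [1, 10.3, 28, 17, 0], [1, 10.3, 28, 17, 0]]}}

```text
time_s: 4.58
ee_pos: [0.6301, -0.0039, 0.4963]
eef_rot: [-3.141, 0.002, 0.322]
force: [0.1, -0.2, -2.3]
grip_width: 0.0236
grip_force: 45.0
```

```bash
python3 - <<'E'
from h import *
o=ctrl.get_obs();print(o["ee_pos"],o["eef_rot"],o["grip_force"],o["grip_width"])
c=snap("scene","pics/s3.png");d=snap("top")
k=lambda c,x,y,w,h:cv2.resize(c["image"][y:y+h,x:x+w,::-1],(w*4,h*4),interpolation=cv2.INTER_CUBIC)
cv2.imwrite("pics/c3.png",np.hstack([k(c,260,100,100,110),k(d,170,120,100,110)]))
tip=o["ee_pos"]-[0,0,.18+.137]
print("tip",tip,(proj(c,[tip])[0]-[260,100])*4,"tab guess",[(proj(c,[[.632,-.002,.132]])[0]-[260,100])*4])
E
```

```text
[ 0.63006688 -0.00390603  0.49627473] [-3.14114356e+00  1.69972619e-03  3.22173624e-01] 44.98901546001434 0.02363021992667375
tip [ 0.63006688 -0.00390603  0.17927473] [158.93013195 232.01667352] tab guess [array([157.13399771, 317.88955782])]
```

View pics/c3.png

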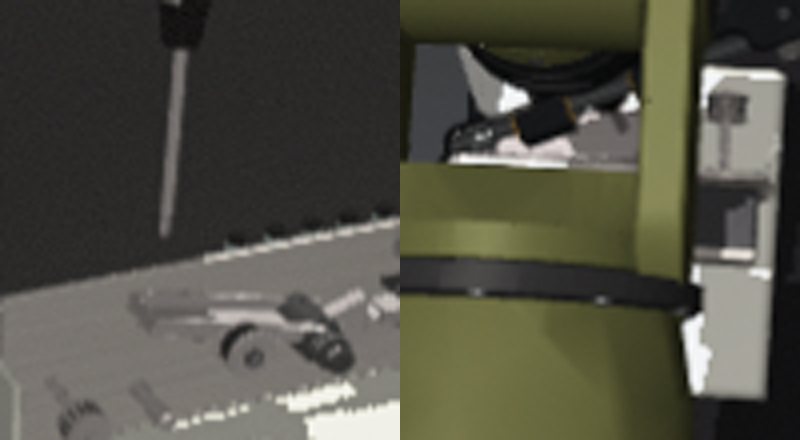

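The tip is at crop (165,235) and the channel's free end is at about (130–150, 292–325), so the tip is right over the tab region. I'll lower it into the channel.

Request:
{"fn": "servo_tool", "kwargs": {"motion": [[1, 0.2, 0, -1, 0], [1, 0.2, 0, -2, 0], [1, 0.2, 0, -3, 0], [1, 0.2, 0, -3.5, 0], [1, 0.2, 0, -4.0, 0], [1, 0.2, 0, -4.3, 0], [1, 0.2, 0, -4.3, 0], [1, 0.2, 0, -4.3, 0]]}}

```text
time_s: 5.68
ee_pos: [0.6319, -0.0037, 0.4549]
eef_rot: [3.141, -0.0, 0.322]
force: [-0.8, 0.2, -0.5]
grip_width: 0.0235
grip_force: 45.0
```

```bash
python3 - <<'E'
from h import *
o=ctrl.get_obs();print(o["ee_pos"],o["force"],o["moment"])
c=snap("scene")
cv2.imwrite("pics/c4.png",cv2.resize(c["image"][130:210,270:370,::-1],(800,640))[:600])
E
```

```text
[ 0.63194813 -0.00374543  0.45492489] [-0.8155151   0.2180463  -0.48139127] [-0.03456724  0.00461526 -0.00436947]
```

View pics/c4.png

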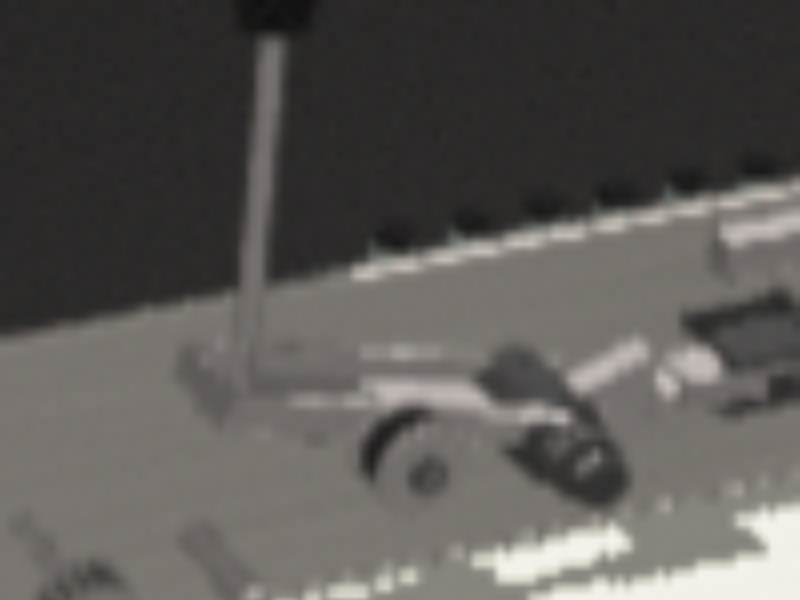

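The tip is at (243,390) in this crop, between the far wall (v≈350) and the near wall edge (v≈397), just inboard of the turned-up end. So it is inside the channel. I'll press a little first.

Request:
{"fn": "servo_tool", "kwargs": {"motion": [[1, 0, 0, -0.4, 0], [1, 0, 0, -0.8, 0], [1, 0, 0, -1.2, 0], [1, 0, 0, -1.5, 0], [1, 0, 0, -1.5, 0], [1, 0, 0, -1.5, 0]]}}

```text
time_s: 6.48
ee_pos: [0.6319, -0.0039, 0.4401]
eef_rot: [3.141, -0.001, 0.322]
force: [0.5, -0.6, 5.6]
grip_width: 0.0239
grip_force: 45.0
```

Contact is at the expected height with about 6 N. I'll press on past the click.

Request:
{"fn": "servo_tool", "kwargs": {"motion": [[1, 0, 0, -0.4, 0], [1, 0, 0, -0.8, 0], [1, 0, 0, -1.2, 0], [1, 0, 0, -1.6, 0], [1, 0, 0, -2.0, 0], [1, 0, 0, -2.4, 0], [1, 0, 0, -2.7, 0], [1, 0, 0, -2.7, 0], [1, 0, 0, -2.7, 0], [1, 0, 0, -2.7, 0]]}}

```text
time_s: 7.72
ee_pos: [0.6319, -0.0034, 0.4127]
eef_rot: [-3.141, -0.001, 0.322]
force: [1.0, 0.8, 5.7]
grip_width: 0.0233
grip_force: 45.0
```

```bash
python3 - <<'E'
from h import *
o=ctrl.get_obs();print(o["ee_pos"],o["force"],o["moment"])
c=snap("scene")
cv2.imwrite("pics/c5.png",cv2.resize(c["image"][130:210,270:370,::-1],(800,640))[:600])
E
```

```text
[ 0.63194962 -0.00338692  0.41274879] [1.00755909 0.84678946 5.71242207] [ 0.20878057 -0.11213984  0.02978027]
```

View pics/c5.png

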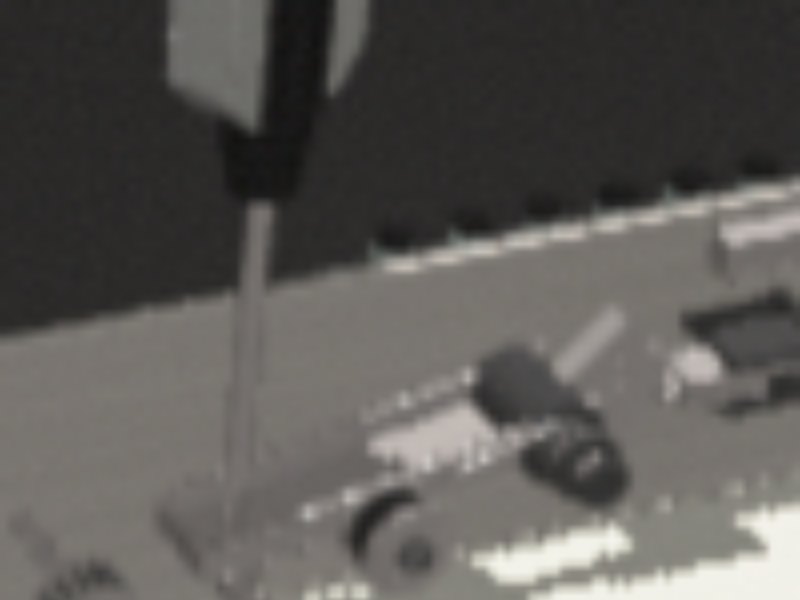

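The arm is now well down: far end tip moved from about (185,350) to (165,500), and the pawl nose at (670,380) is back where it was. I'll check the angle from that shift.

```bash
python3 - <<'E'
from h import *
c=snap("scene")
H=np.array([.632+.0067,-.0032+.0818,.110]); 
for x,r,h,nm in((-.013,.098,.0075,"end"),(.02,.045,-.012,"wheel")):
  for q in(0,.31,.4,.45,.52):
    a=.26-q; yy=-(r*np.cos(a)-h*np.sin(a)); z=r*np.sin(a)+h*np.cos(a)
    P=H+[x+.0785*yy,.997*yy-.0785*x,z]; print(nm,q,(proj(c,[P])[0]-[270,130])*8)
E
```

```text
end 0 [170.1089531  342.61337471]
end 0.31 [142.79476647 449.22234579]
end 0.4 [141.36381395 478.59002599]
end 0.45 [141.81666158 494.41063787]
end 0.52 [143.92241333 515.872592  ]
wheel 0 [389.69167724 486.69600758]
wheel 0.31 [391.69610853 532.10648118]
wheel 0.4 [395.1959807 543.7902902]
wheel 0.45 [397.68281291 549.92187935]
wheel 0.52 [401.79549846 558.04181322]
```

```bash
python3 -c "
from station import ctrl
print(ctrl.get_obs()['force']);print(ctrl.hand_in())"
```

```text
[-0.18760032  0.53123734  5.85275394]
the job is handed in; nothing more can be done
None
```

The job is handed in with the screwdriver still pressing the tensioner arm down past the click, at an estimated 0.45 rad and about 6 N under a 45 N grip; the hand-in gave no verdict, and I did not re-check the other tool, flask and jar afterwards.

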